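Pack the Y-pegs into the peg case

TASK

Pack the four blue Y-pegs into the open peg case, each lying flat down in the tray whose trough is made for its length; it does not matter which way the points face. The clear plastic pegs are not part of this set: leave them lying where they are.

Things in the scene. Friction and masses are not known exactly. Their poses are not given: they have to be found in the camera images.
- ypeg_205: longest blue Y-section peg, 205 mm long: three webs at 120 degrees, each edged by an 8 mm round bulb centred 11 mm off the long axis; 27 mm wide, 24.5 high. Lies on two bulbs (8 mm high); grip the top bulb crosswise at mid-length. Origin: mid-length on the long axis, 9.5 mm above the surface it lies on; the top bulb's crest is 15 mm above it. x along the peg to the point, z up
- ypeg_175: second longest blue Y-section peg, 175 mm long: three webs at 120 degrees, each edged by an 8 mm round bulb centred 11 mm off the long axis; 27 mm wide, 24.5 high. Lies on two bulbs (8 mm high); grip the top bulb crosswise at mid-length. Origin: mid-length on the long axis, 9.5 mm above the surface it lies on; the top bulb's crest is 15 mm above it. x along the peg to the point, z up
- ypeg_145: second shortest blue Y-section peg, 145 mm long: three webs at 120 degrees, each edged by an 8 mm round bulb centred 11 mm off the long axis; 27 mm wide, 24.5 high. Lies on two bulbs (8 mm high); grip the top bulb crosswise at mid-length. Origin: mid-length on the long axis, 9.5 mm above the surface it lies on; the top bulb's crest is 15 mm above it. x along the peg to the point, z up
- ypeg_115: shortest blue Y-section peg, 115 mm long: three webs at 120 degrees, each edged by an 8 mm round bulb centred 11 mm off the long axis; 27 mm wide, 24.5 high. Lies on two bulbs (8 mm high); grip the top bulb crosswise at mid-length. Origin: mid-length on the long axis, 9.5 mm above the surface it lies on; the top bulb's crest is 15 mm above it. x along the peg to the point, z up
- tray_205: grey tray with the longest trough, 225 x 44 mm, 9 deep, dark floor, for the 205 mm peg. Outline 240 x 63, 13 high. Four trays lie fixed 65 mm apart, in any order, in the black case (252 x 272, rim 18 mm above the table). Origin: centre of the underside, 3 mm above the table; trough centred on it, floor 4 mm up: the peg's origin rests 13.5 mm above this one. x along the trough, z up
- tray_175: grey tray with the second longest trough, 195 x 44 mm, 9 deep, dark floor, for the 175 mm peg. Outline 240 x 63, 13 high. Four trays lie fixed 65 mm apart, in any order, in the black case (252 x 272, rim 18 mm above the table). Origin: centre of the underside, 3 mm above the table; trough centred on it, floor 4 mm up: the peg's origin rests 13.5 mm above this one. x along the trough, z up
- tray_145: grey tray with the second shortest trough, 165 x 44 mm, 9 deep, dark floor, for the 145 mm peg. Outline 240 x 63, 13 high. Four trays lie fixed 65 mm apart, in any order, in the black case (252 x 272, rim 18 mm above the table). Origin: centre of the underside, 3 mm above the table; trough centred on it, floor 4 mm up: the peg's origin rests 13.5 mm above this one. x along the trough, z up
- tray_115: grey tray with the shortest trough, 135 x 44 mm, 9 deep, dark floor, for the 115 mm peg. Outline 240 x 63, 13 high. Four trays lie fixed 65 mm apart, in any order, in the black case (252 x 272, rim 18 mm above the table). Origin: centre of the underside, 3 mm above the table; trough centred on it, floor 4 mm up: the peg's origin rests 13.5 mm above this one. x along the trough, z up
- clear_peg_a: clear plastic tent peg, 180 mm long, flat cross-ribbed blade 22 mm wide and 13 mm high, with a 34 mm wide hooked head; lies loose among the Y-pegs and stays there. Origin: centre of its underside; x axis along it towards the point, z up
- clear_peg_b: clear plastic tent peg, 150 mm long, flat cross-ribbed blade 22 mm wide and 13 mm high, with a 34 mm wide hooked head; lies loose among the Y-pegs and stays there. Origin: centre of its underside; x axis along it towards the point, z up
Not all that is in view belongs to the job. What is shaped like the tray_205 but orange is not meant.

How it is judged:
By the outcome, as a careful person would: the job done as asked, in the order asked, and still so for the second after the job is handed in, with the robot touching nothing.
It also fails if it takes over 115 s, if anything falls off the work surface, if the arm or the gripper's body presses on something with over 40 N, if the wrist force passes 120 N, or if a joint passes its speed limit or range.

ROBOT

A 6-joint arm with a two-finger parallel gripper is mounted at the origin on the work surface. World frame = base frame: x ahead of the robot, y to its left, z up, the work surface at z = 0. Lengths are in m, angles in rad, forces in N, time in s.
With the tool pointing down it reaches from about 0.275 to 0.875 m from the base axis. Payload 12.5 kg.
Tool frame: the origin (TCP) lies on the centre line of the jaws, within the pads' length; the fingertips stand 22 mm ahead of it and the grasp point (between the pads) lies 3 mm ahead of it (robot.finger_overhang is the z of the fingertips in the tool frame, in m); z points along the fingers, y is the line along which they close (so a half turn about z gives the same grasp; the last joint's range is limited). The gripper opens to 85 mm and grips with 20 to 120 N. Pads are 22 mm wide; open, the fingers measure 114 mm over their backs; the gripper's body (76 mm by 85 mm) begins 54 mm behind the grasp point. The pads swing forward as they close: fully open they stand 13 mm farther back than shut.
Start: joints at [-1.305, 0.351, 1.652, -0, 1.139, -0.085], TCP at [0.189, -0.516, 0.253] pointing down, gripper open.
Joint ranges: [-2.75, 2.75], [-0.79, 2.1], [0.01, 2.65], [-1.57, 4.71], [0.07, 3.14], [-2.87, 2.87]. Speed limits (rad/s): [2.22, 2.22, 2.79, 3.14, 3.14, 3.14].

INTERFACE

Orientations are given as a unit quaternion [w, x, y, z].
In Python, from plant import get_obs, get_image, robot gives the robot as it stands.
- The arm moves only by the tool play_rows, never from a script. Its argument "plan" is a list of rows, each a list of 3 entries, a list of its own where there are three numbers: the shift along the tool's x, y, z in units of 20 cm (1.0 is 20 cm), then the turn, a rotation vector about the tool's x, y, z in units of 120 degrees (1.0 is 120 degrees), then the closure, from -1 (fully open) to 1 (shut). A call has 1 to 10 rows; each row is the pose to reach, as a shift and turn from the pose commanded when the call began, along the tool's axes at that moment; what a row does not reach only later rows make up. A row lasts 1/8 s, in which the tool goes at most 62.5 mm and 10.7 degrees, less where a joint would pass 70% of its speed; a pose out of reach is approached as far as the arm can. A call with a number of a shift or a turn outside -1 to 1 is refused whole. A call with a gripper value outside its range is refused whole. The fingers move at their own pace and stop on an object; "squeeze" is the grip in N (left out, the last holds). Time passes only in rows, so rows that repeat a pose let the fingers close. It gives the time, the measured TCP pose, the force, the opening and the grip force at its end, in the units of the state.
- get_obs(): the state, without advancing time (a new reading comes with each control period).
- get_image(name): name is "scene" or "top" or "wrist"; returns a dict with "pixels" (384x512x3 uint8, blue, green, red), "depth" (384x512 float32, m along the optical axis (not along the pixel's ray), 0 where there is no reading), "camera_matrix" (3x3 intrinsics, pixels), "rvec" (rotation vector, rad) and "tvec" (3), from world to camera coordinates, as OpenCV has them. Camera axes: x right, y down, z forward; pixel columns grow to the right and rows downward; lengths in m; the calibration is good to about 2 mm. A picture is of the moment at which its call begins.
- robot.sign_off(): hands the job in; it is judged then, once.
The state is a dict: "time": time; "joints": joint angles; "qd": joint speeds; "joint_efforts": joint torques, N m; "tcp_pos": TCP position; "tool_rot": TCP orientation; "ft_force": force on the tool from outside, world axes, zero at the start; "moment": the same for the moment, N m; "grip_width": finger opening in m; "grip_force": force on a finger pad.
Only numpy, scipy, OpenCV 4.12 (cv2) and the standard library are available. Lean on these libraries where they do the work, as an engineer would, in place of code of your own. Each camera call takes 0.05 s, during which the arm holds its last target. There are 200 camera calls.

## Working session

There is one attempt and no reset: what is moved stays moved. The work goes in short steps, Python scripts to look and compute and a tool call to move; the robot and the scene stay as the last step left them, time stands still between calls to the robot, and variables do not carry over. Pictures are saved under pics/ and viewed, at most 14 in all, crops included, and the job is handed in when it is done.

Besides the shell and the picture viewer there is one more tool, called after "Request:" as name(argument=value, ...) on one line, values as JSON. play_rows: Moves the arm, as the interface text tells. Its arguments: {"type":"object","properties":{"plan":{"type":"array","items":{"type":"array"}},"squeeze":{"type":"number"}},"required":["plan"]}

```bash
mkdir -p pics; ls
cat > h.py <<'E'
import numpy as np, cv2
from plant import get_obs, get_image, robot
from scipy.spatial.transform import Rotation as R
def snap(n):
    im=get_image(n); np.savez(''+n+'.npz',**im); return im
def load(n): return dict(np.load(''+n+'.npz'))
def pt(im,u,v,d=None):
    u=int(round(u));v=int(round(v))
    if d is None: d=im['depth'][v,u]
    K=im['camera_matrix']; c=np.array([(u-K[0,2])/K[0,0]*d,(v-K[1,2])/K[1,1]*d,d])
    M=cv2.Rodrigues(im['rvec'])[0]; return M.T@(c-im['tvec'].ravel())
def ray(im,u,v,z):  # intersect plane z
    M=cv2.Rodrigues(im['rvec'])[0];K=im['camera_matrix'];o=-M.T@im['tvec'].ravel()
    r=M.T@np.array([(u-K[0,2])/K[0,0],(v-K[1,2])/K[1,1],1]); return o+r*(z-o[2])/r[2]
E
python3 - <<'E'
from h import *
o=get_obs(); print({k:np.round(v,3) for k,v in o.items()})
for n in('top','scene'):
    im=snap(n); cv2.imwrite(f'pics/{n}0.png',cv2.resize(im['pixels'],(800,600),interpolation=cv2.INTER_CUBIC))
    M=cv2.Rodrigues(im['rvec'])[0]; print(n,-M.T@im['tvec'].ravel(),im['camera_matrix'][0,0], M.round(2).tolist())
E
```

```text
pics
{'time': np.float64(0.0), 'joints': array([-1.305,  0.351,  1.652,  0.   ,  1.139, -0.085]), 'qd': array([ 0.001, -0.   ,  0.001, -0.001, -0.001, -0.   ]), 'joint_efforts': array([ 1.000e-03, -5.061e+01, -2.914e+01,  0.000e+00,  5.000e-03,
       -0.000e+00]), 'tcp_pos': array([ 0.189, -0.516,  0.253]), 'tool_rot': array([-0.001,  0.985,  0.175, -0.   ]), 'ft_force': array([ 0.445, -0.984, -0.564]), 'moment': array([-0.004,  0.014, -0.016]), 'grip_force': np.float64(0.0), 'grip_width': np.float64(0.085)}
top [0.35096203 0.01180164 1.50169818] 471.6202472073748 [[-0.0, -1.0, -0.0], [-1.0, 0.0, -0.08], [0.08, 0.0, -1.0]]
scene [ 1.01230066 -0.83197713  0.74078001] 387.49449774989426 [[0.83, 0.55, -0.02], [0.3, -0.48, -0.82], [-0.46, 0.68, -0.57]]
```

View pics/top0.png

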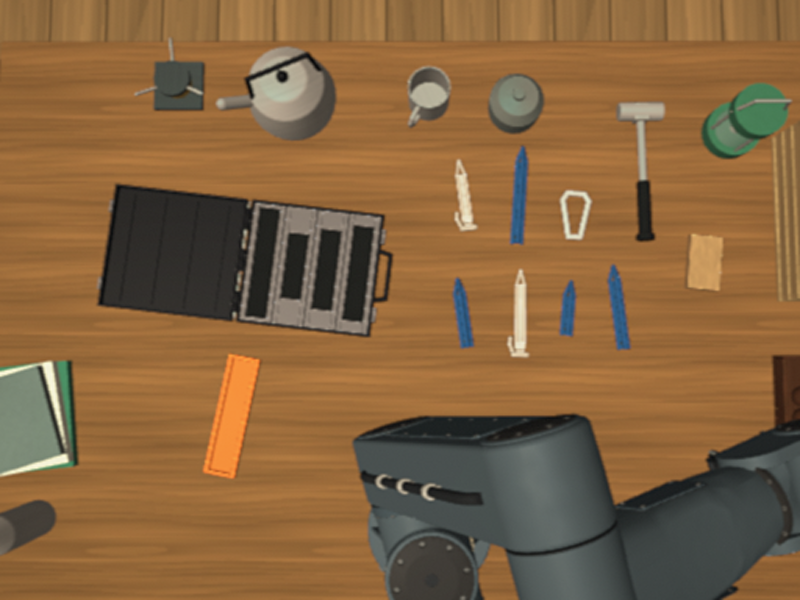

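View pics/scene0.png

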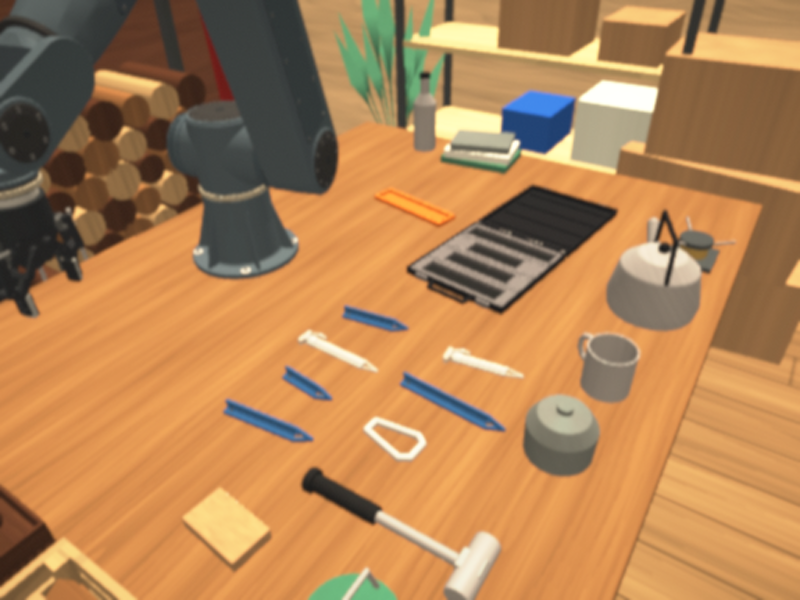

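The top view (800 px scale) shows blue pegs at (519,195), (463,313), (568,308) and (618,307). The case's troughs are at (262,262), (294,267), (327,270) and (359,273). The clear pegs are at (465,195) and (520,313), and the orange decoy is at (232,415). Next I'll measure from both views.

Run:
```python
from h import *
def pts(im,mask):
    v,u=np.nonzero(mask); d=im['depth'][v,u]; ok=d>0; u,v,d=u[ok],v[ok],d[ok]
    K=im['camera_matrix']; c=np.stack([(u-K[0,2])/K[0,0]*d,(v-K[1,2])/K[1,1]*d,d],1)
    M=cv2.Rodrigues(im['rvec'])[0]; return (c-im['tvec'].ravel())@M
for n in('top','scene'):
    im=load(n); hsv=cv2.cvtColor(im['pixels'],cv2.COLOR_BGR2HSV)
    m=((hsv[...,0]>95)&(hsv[...,0]<125)&(hsv[...,1]>110)&(hsv[...,2]>50)).astype(np.uint8)
    k,l,s,c=cv2.connectedComponentsWithStats(m)
    for i in range(1,k):
        if s[i,4]<40: continue
        P=pts(im,l==i)
        (cx,cy),(w,h),a=cv2.minAreaRect((P[:,:2]*1000).astype(np.float32))
        b=P[:,:2]-P[:,:2].mean(0); d=np.linalg.svd(b)[2][0]
        t=b@d; e=P[:,:2].mean(0)+d*(t.min()+t.max())/2
        ridge=P[P[:,2]>np.percentile(P[:,2],70)][:,:2]
        print(n,c[i].round(),s[i,4],'rect',round(cx),round(cy),round(w),round(h),'z pct',np.percentile(P[:,2],[5,50,95]).round(4),'mid',e.round(4),'yaw',round(np.degrees(np.arctan2(d[1],d[0]))%180,1), 'ridge',ridge.mean(0).round(4))
im=load('top');sc=load('scene')
c=im['pixels'][105:225,135:255]; 
a=cv2.resize(c,(600,600),interpolation=cv2.INTER_CUBIC); cv2.imwrite('pics/case.png',a)
for name,uv in dict(t1=(262,262),t2=(294,267),t3=(327,270),t4=(359,273)).items():
    print(name,pt(im,uv[0]*.64,uv[1]*.64).round(4))
```

```text
top [332. 127.] 369 rect 667 -183 22 194 z pct [0.0038 0.0117 0.0282] mid [ 0.6675 -0.1824] yaw 175.8 ridge [ 0.6584 -0.181 ]
top [395. 199.] 326 rect 440 -380 167 23 z pct [0.0034 0.0114 0.0271] mid [ 0.44   -0.3788] yaw 6.5 ridge [ 0.4327 -0.3802]
top [296. 202.] 266 rect 428 -65 134 22 z pct [0.0043 0.0113 0.0282] mid [ 0.4281 -0.0644] yaw 7.7 ridge [ 0.4166 -0.0648]
top [363. 199.] 196 rect 438 -280 22 105 z pct [0.0037 0.0117 0.0273] mid [ 0.4385 -0.2787] yaw 173.6 ridge [ 0.4279 -0.2773]
scene [344.  76.] 1267 rect 105 1540 210 302 z pct [-0.1745 -0.0782 -0.048 ] mid [0.1397 1.5355] yaw 80.5 ridge [0.1049 1.5349]
scene [236. 204.] 154 rect 418 -73 109 13 z pct [0.0041 0.0093 0.0197] mid [ 0.4182 -0.0722] yaw 7.7 ridge [ 0.4228 -0.071 ]
scene [193. 245.] 137 rect 431 -288 11 88 z pct [0.0039 0.009  0.0218] mid [ 0.4316 -0.286 ] yaw 174.7 ridge [ 0.4368 -0.2853]
scene [286. 257.] 392 rect 661 -192 15 172 z pct [0.0044 0.0092 0.0214] mid [ 0.6607 -0.1893] yaw 175.9 ridge [ 0.6667 -0.1886]
scene [168. 269.] 327 rect 432 -390 145 13 z pct [0.0039 0.0085 0.022 ] mid [ 0.4318 -0.3889] yaw 6.8 ridge [ 0.4364 -0.3872]
t1 [0.5303 0.3407 0.011 ]
t2 [0.5206 0.2768 0.0114]
t3 [0.514  0.2098 0.0127]
t4 [0.5079 0.1434 0.0097]
```

View pics/case.png

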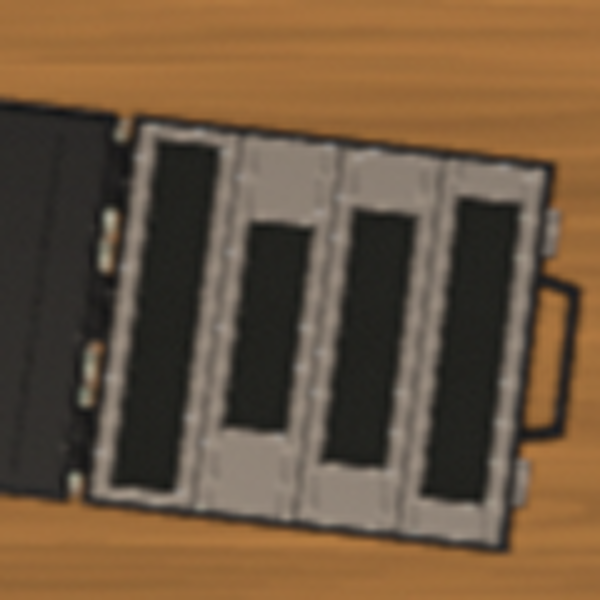

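Trough lengths in the case run 205, 115, 145, 175 from left to right. I'll compute their centres and the first move.

```bash
cat >> h.py <<'E'
def T0():
    o=get_obs(); q=o['tool_rot']; return np.array(o['tcp_pos']),R.from_quat([q[1],q[2],q[3],q[0]])
def go(*ways):  # ways: (x,y,z,yawdeg) -> units from current pose
    p,r=T0(); print('now',p.round(4),'yaw',round(np.degrees(np.arctan2(*r.as_matrix()[[1,0],0])),2))
    for x,y,z,a in ways:
        g=R.from_euler('z',a,degrees=True)*R.from_euler('x',180,degrees=True)
        s=r.inv().apply(np.array([x,y,z])-p)/.2; w=np.degrees((r.inv()*g).as_rotvec())/120
        print(s.round(4).tolist(),w.round(4).tolist(),'rows',round(max(np.linalg.norm(s)*.2/.0625,np.linalg.norm(w)*120/10.7),1))
E
python3 - <<'E'
from h import *
im=load('top')
C={'205':[(155,143),(220,147),(180,492),(113,485)],'115':[(250,222),(315,226),(292,432),(226,428)],'145':[(353,208),(419,213),(386,467),(323,460)],'175':[(457,197),(522,202),(486,502),(420,496)]}
for k,c in C.items():
    W=np.array([ray(im,135+x/5-.4,105+y/5-.4,.012)[:2] for x,y in c])
    t=(W[0]+W[1])/2;b=(W[2]+W[3])/2
    print(k,W.mean(0).round(4),'len',np.linalg.norm(t-b).round(4),'wid',np.linalg.norm(W[0]-W[1]).round(4),'yaw',np.degrees(np.arctan2(*(t-b)[::-1])).round(1))
go((.37,-.42,.24,6.6),(.44,-.379,.2,6.6))
E
```

```text
205 [0.531  0.3404] len 0.2209 wid 0.0417 yaw -5.8
115 [0.524  0.2744] len 0.1324 wid 0.0416 yaw -5.7
145 [0.5177 0.211 ] len 0.1627 wid 0.0423 yaw -6.5
175 [0.5099 0.1468] len 0.1925 wid 0.0416 yaw -6.6
now [ 0.1889 -0.5162  0.2528] yaw 20.1
[1.0155, -0.1408, 0.0643] [-0.0005, 0.0, 0.1125] rows 3.3
[1.4146, -0.2128, 0.2644] [-0.0005, 0.0, 0.1125] rows 4.7
```

Request:
play_rows(plan=[[[0.95, -0.14, 0.06], [0, 0, 0.1125], -1], [[0.95, -0.14, 0.06], [0, 0, 0.1125], -1], [[0.95, -0.14, 0.06], [0, 0, 0.1125], -1], [[0.95, -0.14, 0.06], [0, 0, 0.1125], -1], [[0.95, -0.14, 0.06], [0, 0, 0.1125], -1]])

```text
time: 0.72
tcp_pos: [0.3579, -0.4247, 0.241]
tool_rot: [-0.0, 0.998, 0.058, -0.0]
ft_force: [-0.4, -0.1, -0.8]
grip_width: 0.0858
grip_force: 0.0
```

Run:
```python
from h import *
go((.44,-.379,.2,6.6))
```

```text
now [ 0.3579 -0.4247  0.241 ] yaw 6.67
[0.4343, -0.1791, 0.2049] [-0.0002, 0.0002, 0.0006] rows 1.6
```

Request:
play_rows(plan=[[[0.434, -0.179, 0.2], [0, 0, 0], -0.5], [[0.434, -0.179, 0.2], [0, 0, 0], -0.5], [[0.434, -0.179, 0.2], [0, 0, 0], -0.5], [[0.434, -0.179, 0.2], [0, 0, 0], -0.5]])

```text
time: 1.23
tcp_pos: [0.4389, -0.3805, 0.2016]
tool_rot: [0.0, 0.998, 0.057, -0.0]
ft_force: [0.3, 0.1, -0.6]
grip_width: 0.0641
grip_force: 0.0
```

```bash
cat >> h.py <<'E'
def blue(im,zmin=-1):
    hsv=cv2.cvtColor(im['pixels'],cv2.COLOR_BGR2HSV)
    m=((hsv[...,0]>95)&(hsv[...,0]<125)&(hsv[...,1]>110)&(hsv[...,2]>40)).astype(np.uint8)
    k,l,s,c=cv2.connectedComponentsWithStats(m)
    for i in range(1,k):
        if s[i,4]<500: continue
        v,u=np.nonzero(l==i); d=im['depth'][v,u]; ok=d>0; u,v,d=u[ok],v[ok],d[ok]
        K=im['camera_matrix']; q=np.stack([(u-K[0,2])/K[0,0]*d,(v-K[1,2])/K[1,1]*d,d],1)
        P=(q-im['tvec'].ravel())@cv2.Rodrigues(im['rvec'])[0]
        top=P[(P[:,2]>np.percentile(P[:,2],98)-.006)][:,:2]
        for nm,Q in(('all',P[:,:2]),('top',top)):
            b=Q-Q.mean(0); e=np.linalg.svd(b,full_matrices=False)[2][0]; t=b@e
            e=e*np.sign(e[0]); t=b@e; w=b@np.array([-e[1],e[0]]); lo,hi=np.percentile(t,[.3,99.7])
            print(c[i].round(),s[i,:5],nm,'ends',(Q.mean(0)+e*lo).round(4),(Q.mean(0)+e*hi).round(4),'mid',(Q.mean(0)+e*(lo+hi)/2).round(4),'len',round(hi-lo,4),'wid',np.ptp(w).round(4),'yaw',np.degrees(np.arctan2(e[1],e[0])).round(2),'z',np.percentile(P[:,2],[2,50,98]).round(4))
E
python3 - <<'E'
from h import *
print(T0()[0].round(4)); im=snap('wrist'); cv2.imwrite('pics/w1.png',im['pixels'])
M=cv2.Rodrigues(im['rvec'])[0]; print(-M.T@im['tvec'].ravel(),im['camera_matrix'][0,0], M.round(2).tolist())
blue(im)
E
```

```text
[ 0.4389 -0.3805  0.2016]
[ 0.5135442  -0.37216489  0.3225214 ] 286.35966594433097 [[0.11, -0.99, 0.0], [-0.95, -0.11, 0.29], [-0.29, -0.03, -0.96]]
[64. 10.] [ 49   0  30  25 588] all ends [ 0.5649 -0.175 ] [ 0.5879 -0.1938] mid [ 0.5764 -0.1844] len 0.0297 wid 0.02 yaw -39.24 z [0.0051 0.0095 0.0253]
[64. 10.] [ 49   0  30  25 588] top ends [ 0.5679 -0.1798] [ 0.5833 -0.1826] mid [ 0.5756 -0.1812] len 0.0156 wid 0.0076 yaw -10.21 z [0.0051 0.0095 0.0253]
[256. 171.] [ 245   91   24  157 3164] all ends [ 0.356  -0.3935] [ 0.5242 -0.3741] mid [ 0.4401 -0.3838] len 0.1693 wid 0.0261 yaw 6.58 z [0.0063 0.0089 0.0254]
[256. 171.] [ 245   91   24  157 3164] top ends [ 0.3566 -0.3933] [ 0.5096 -0.3759] mid [ 0.4331 -0.3846] len 0.154 wid 0.0075 yaw 6.49 z [0.0063 0.0089 0.0254]
[166. 167.] [ 150  113   32  103 2017] all ends [ 0.3831 -0.2797] [ 0.4933 -0.29  ] mid [ 0.4382 -0.2848] len 0.1107 wid 0.0261 yaw -5.33 z [0.0063 0.0097 0.0254]
[166. 167.] [ 150  113   32  103 2017] top ends [ 0.3834 -0.2782] [ 0.4775 -0.2874] mid [ 0.4304 -0.2828] len 0.0946 wid 0.0087 yaw -5.6 z [0.0063 0.0097 0.0254]
```

View pics/w1.png

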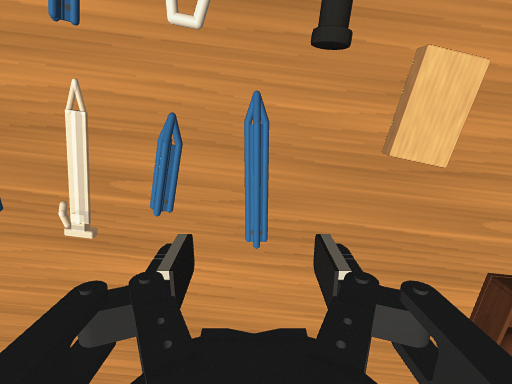

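Close view: 175 peg at (256,171), 115 peg at (166,167), and a clear peg at (75,160). Crests measure about 25 mm, as described. I'll descend on the 175 peg.

Run:
```python
from h import *
print(robot.finger_overhang)
go((.4415,-.3838,.05,6.5),(.4415,-.3838,.034,6.5))
```

```text
0.022
now [ 0.4388 -0.3806  0.2018] yaw 6.5
[0.0113, 0.017, 0.7591] [0.0003, -0.0001, 0.0] rows 2.4
[0.0113, 0.0169, 0.8391] [0.0003, -0.0001, 0.0] rows 2.7
```

Request:
play_rows(plan=[[[0.01, 0.016, 0.3], [0, 0, 0], 0.2], [[0.01, 0.016, 0.55], [0, 0, 0], 0.2], [[0.01, 0.016, 0.7], [0, 0, 0], 0.2], [[0.01, 0.016, 0.78], [0, 0, 0], 0.2], [[0.01, 0.016, 0.81], [0, 0, 0], 0.2], [[0.01, 0.016, 0.837], [0, 0, 0], 0.2], [[0.01, 0.016, 0.837], [0, 0, 0], 0.2], [[0.01, 0.016, 0.837], [0, 0, 0], 0.2]], squeeze=40)

```text
time: 2.28
tcp_pos: [0.4426, -0.3825, 0.0346]
tool_rot: [0.0, 0.998, 0.058, 0.0]
ft_force: [-0.2, -0.5, -0.2]
grip_width: 0.0343
grip_force: 0.0
```

Run:
```python
from h import *
print(T0()[0].round(4)); im=snap('wrist'); cv2.imwrite('pics/w2.png',im['pixels'])
```

```text
[ 0.4426 -0.3825  0.0346]
```

View pics/w2.png

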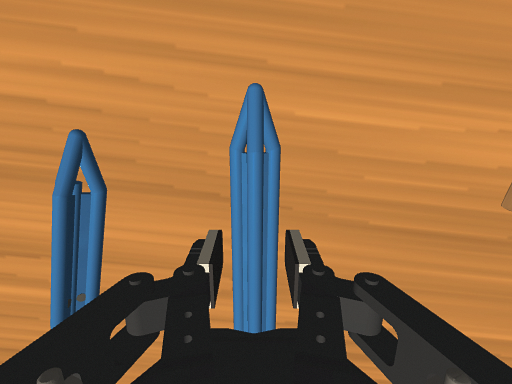

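The jaws straddle the peg, centred on it at (255,270). Closing.

Request:
play_rows(plan=[[[0, 0, 0], [0, 0, 0], 1], [[0, 0, 0], [0, 0, 0], 1], [[0, 0, 0], [0, 0, 0], 1], [[0, 0, 0], [0, 0, 0], 1], [[0, 0, 0], [0, 0, 0], 1], [[0, 0, 0], [0, 0, 0], 1], [[0, 0, -0.05], [0, 0, 0], 1], [[0, 0, -0.3], [0, 0, 0], 1], [[0, 0, -0.5], [0, 0, 0], 1], [[0, 0, -0.5], [0, 0, 0], 1]], squeeze=40)

```text
time: 3.58
tcp_pos: [0.4432, -0.3832, 0.137]
tool_rot: [0.002, 0.998, 0.058, 0.002]
ft_force: [-0.5, 0.2, -1.1]
grip_width: 0.0062
grip_force: 39.2
```

Run:
```python
from h import *
o=get_obs(); print(o['joints'].round(3))
go((.4426,-.3825,.05,6.5),(.5099,.1468,.12,-6.2))
im=snap('wrist');blue(im); cv2.imwrite('pics/w3.png',im['pixels'])
```

```text
[-0.792  0.552  1.657  0.     0.927  0.663]
now [ 0.4432 -0.3832  0.137 ] yaw 6.6
[-0.0042, -0.0054, 0.4352] [0.0019, -0.0015, 0.0009] rows 1.4
[0.6356, -2.5942, 0.0769] [0.0017, -0.0017, 0.1067] rows 8.6
[254. 192.] [ 230   83   50  251 7595] all ends [ 0.3833 -0.3907] [ 0.5263 -0.3745] mid [ 0.4548 -0.3826] len 0.1439 wid 0.0265 yaw 6.44 z [0.1096 0.1149 0.1287]
[254. 192.] [ 230   83   50  251 7595] top ends [ 0.3962 -0.389 ] [ 0.5108 -0.3759] mid [ 0.4535 -0.3824] len 0.1154 wid 0.0102 yaw 6.55 z [0.1096 0.1149 0.1287]
[142. 186.] [ 124  121   37  126 3061] all ends [ 0.3829 -0.2806] [ 0.4933 -0.2905] mid [ 0.4381 -0.2855] len 0.1109 wid 0.0269 yaw -5.11 z [0.0062 0.0104 0.0253]
[142. 186.] [ 124  121   37  126 3061] top ends [ 0.3832 -0.2784] [ 0.4775 -0.2875] mid [ 0.4303 -0.283 ] len 0.0948 wid 0.0084 yaw -5.56 z [0.0062 0.0104 0.0253]
```

View pics/w3.png

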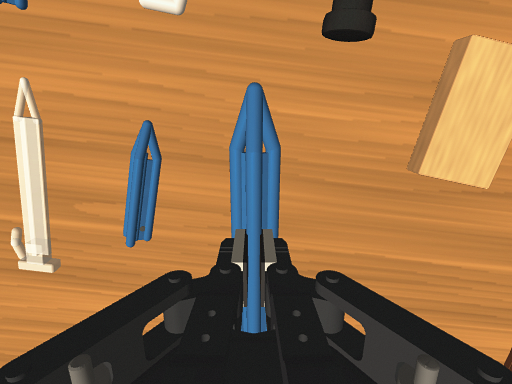

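The peg is held at about its middle (255,270), level. Carrying it toward the case.

Request:
play_rows(plan=[[[0.1, -0.25, -0.05], [0, 0, 0.03], 1], [[0.2, -0.5, -0.1], [0, 0, 0.06], 1], [[0.25, -0.75, -0.1], [0, 0, 0.09], 1], [[0.3, -0.97, -0.1], [0, 0, 0.107], 1], [[0.3, -0.97, -0.1], [0, 0, 0.107], 1], [[0.3, -0.97, -0.1], [0, 0, 0.107], 1]])

```text
time: 4.38
tcp_pos: [0.4793, -0.1829, 0.1532]
tool_rot: [-0.0, 0.999, -0.054, -0.001]
ft_force: [0.5, -0.2, -1.0]
grip_width: 0.0061
grip_force: 39.3
```

Request:
play_rows(plan=[[[0, -0.27, 0], [0, 0, 0], 1], [[0, -0.54, 0], [0, 0, 0], 1], [[0, -0.8, 0], [0, 0, 0], 1], [[0, -1, 0], [0, 0, 0], 1], [[0, -1, 0], [0, 0, 0], 1], [[0, -1, 0], [0, 0, 0], 1]])

```text
time: 5.12
tcp_pos: [0.5014, 0.0151, 0.1535]
tool_rot: [0.0, 0.998, -0.055, -0.0]
ft_force: [0.3, -0.4, -1.0]
grip_width: 0.006
grip_force: 39.4
```

Run:
```python
from h import *
print(get_obs()['joints'].round(3),get_obs()['grip_width'])
go((.5099,.1468,.14,-6.2))
```

```text
[-0.063  0.399  1.866 -0.     0.877  1.618] 0.005987238898128564
now [0.5014 0.0151 0.1535] yaw -6.28
[-0.0296, -0.6593, 0.0675] [0.0001, 0.0003, -0.0006] rows 2.1
```

Request:
play_rows(plan=[[[-0.15, -0.25, -0.15], [0, 0, 0], 1], [[-0.3, -0.5, -0.3], [0, 0, 0], 1], [[-0.4, -0.75, -0.4], [0, 0, 0], 1], [[-0.4, -0.9, -0.4], [0, 0, 0], 1], [[-0.4, -0.9, -0.4], [0, 0, 0], 1], [[-0.4, -0.9, -0.4], [0, 0, 0], 1]])

```text
time: 5.88
tcp_pos: [0.4416, 0.2024, 0.2335]
tool_rot: [0.0, 0.998, -0.055, -0.0]
ft_force: [0.9, 0.4, -1.7]
grip_width: 0.0058
grip_force: 39.5
```

Run:
```python
from h import *
print(T0()[0].round(4)); im=snap('wrist'); cv2.imwrite('pics/w4.png',cv2.resize(im['pixels'],(800,600),interpolation=cv2.INTER_CUBIC))
```

```text
[0.4416 0.2024 0.2335]
```

View pics/w4.png

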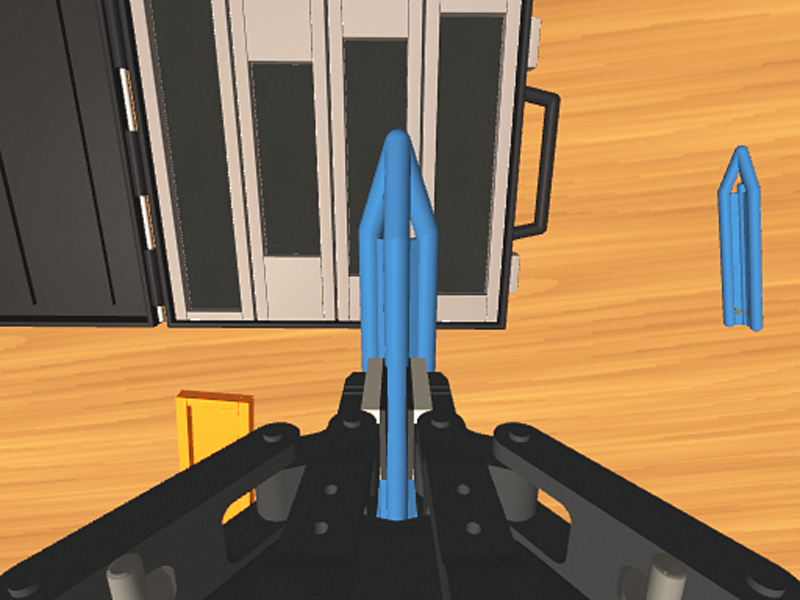

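Run:
```python
from h import *
im=load('wrist')
def q(u,v,z=.007): return ray(im,u*.64,v*.64,z)[:2]
for n,c in {'115':[(250,62),(311,63),(320,257),(266,255)],'175 TL TR BR':[(442,13),(507,14),(488,294)],'145 TL TR':[(343,38),(408,39)],'205 BL BR':[(190,312),(241,312)]}.items():
    W=np.array([q(*p) for p in c]); print(n,W.round(4).tolist(),W.mean(0).round(4),'edges',np.linalg.norm(np.diff(W,axis=0),axis=1).round(4),np.degrees(np.arctan2(*(W[1]-W[0])[::-1])).round(1)+90)
for u,v in [(285,160),(470,150),(375,100),(200,200),(285,30),(525,60),(650,300)]: print(u,v,pt(im,u*.64,v*.64).round(4))
W=[q(442,13),q(488,294)]; print('175 centre',np.mean(W,0))
go((.5099,.1468,.14,-6.2))
```

```text
115 [[0.5937, 0.288], [0.5884, 0.2457], [0.4512, 0.2614], [0.4575, 0.3034]] [0.5227 0.2746] edges [0.0426 0.1381 0.0425] -7.099999999999994
175 TL TR BR [[0.609, 0.1522], [0.6036, 0.1083], [0.4062, 0.131]] [0.5396 0.1305] edges [0.0443 0.1987] -7.0
145 TL TR [[0.6014, 0.2213], [0.5959, 0.1768]] [0.5986 0.199 ] edges [0.0448] -7.0
205 BL BR [[0.4176, 0.3745], [0.413, 0.3329]] [0.4153 0.3537] edges [0.0418] -6.299999999999997
285 160 [0.5269 0.2756 0.0083]
470 150 [0.5185 0.1383 0.0063]
375 100 [0.5164 0.1941 0.3544]
200 200 [0.5048 0.3455 0.0061]
285 30 [0.6078 0.2584 0.0179]
525 60 [0.5725 0.0999 0.0181]
650 300 [ 3.841e-01 -3.600e-03  1.000e-04]
175 centre [0.50759956 0.14158076]
now [0.4416 0.2023 0.2336] yaw -6.34
[0.3703, 0.2379, 0.4677] [0.0003, 0.0003, -0.0011] rows 2.1
```

Run:
```python
from h import *
go((.511,.1453,.18,-6.5),(.511,.1453,.08,-6.5),(.511,.1453,.0415,-6.5))
```

```text
now [0.4416 0.2023 0.2336] yaw -6.34
[0.3765, 0.2449, 0.2677] [0.0003, 0.0003, 0.0014] rows 1.7
[0.3768, 0.2446, 0.7677] [0.0003, 0.0003, 0.0014] rows 2.8
[0.3769, 0.2445, 0.9602] [0.0003, 0.0003, 0.0014] rows 3.4
```

Request:
play_rows(plan=[[[0.2, 0.13, 0.1], [0, 0, 0], 1], [[0.377, 0.245, 0.26], [0, 0, 0.0014], 1], [[0.377, 0.245, 0.4], [0, 0, 0.0014], 1], [[0.377, 0.245, 0.4], [0, 0, 0.0014], 1], [[0.377, 0.245, 0.6], [0, 0, 0.0014], 1], [[0.377, 0.245, 0.76], [0, 0, 0.0014], 1], [[0.377, 0.245, 0.76], [0, 0, 0.0014], 1]])

```text
time: 6.8
tcp_pos: [0.5103, 0.1464, 0.0815]
tool_rot: [0.0, 0.998, -0.056, -0.001]
ft_force: [-0.4, 0.4, -0.4]
grip_width: 0.0062
grip_force: 39.5
```

Run:
```python
from h import *
im=snap('wrist'); cv2.imwrite('pics/w5.png',im['pixels'])
blue(im)
go((.511,.1453,.0415,-6.5))
```

```text
[254. 191.] [ 229   83   52  251 7717] all ends [0.4504 0.1529] [0.5931 0.1364] mid [0.5218 0.1446] len 0.1436 wid 0.0308 yaw -6.59 z [0.0537 0.0587 0.0731]
[254. 191.] [ 229   83   52  251 7717] top ends [0.4632 0.1516] [0.5774 0.1388] mid [0.5203 0.1452] len 0.115 wid 0.0102 yaw -6.4 z [0.0537 0.0587 0.0731]
now [0.5112 0.1467 0.0829] yaw -6.41
[-0.0003, 0.0071, 0.2068] [0.0, 0.0, 0.0007] rows 0.7
```

View pics/w5.png

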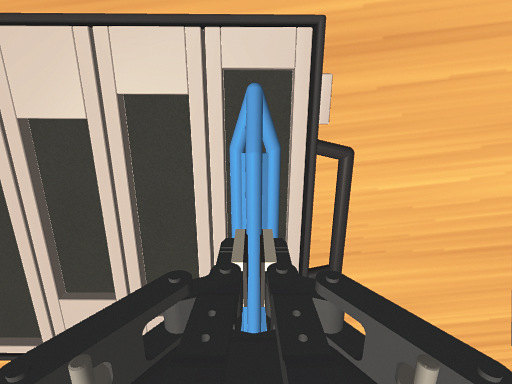

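The peg point (254,85) lies inside the trough outline (224–293 px). Lowering and releasing.

Request:
play_rows(plan=[[[0, 0.007, 0.1], [0, 0, 0], 1], [[0, 0.007, 0.16], [0, 0, 0], 1], [[0, 0.007, 0.19], [0, 0, 0], 1], [[0, 0.007, 0.2], [0, 0, 0], 1], [[0, 0.007, 0.2], [0, 0, 0], 1], [[0, 0.007, 0.2], [0, 0, 0], 1]])

```text
time: 7.6
tcp_pos: [0.5111, 0.1455, 0.0423]
tool_rot: [-0.0, 0.998, -0.056, 0.0]
ft_force: [-0.7, 0.3, -1.9]
grip_width: 0.0061
grip_force: 39.5
```

Request:
play_rows(plan=[[[0, 0, 0], [0, 0, 0], 0.7], [[0, 0, 0], [0, 0, 0], 0.4], [[0, 0, 0], [0, 0, 0], 0.3], [[0, 0, 0], [0, 0, 0], 0.3], [[0, 0, -0.1], [0, 0, 0], 0.3], [[0, 0, -0.3], [0, 0, 0], 0.3], [[0, 0, -0.6], [0, 0, 0], 0.3], [[0, 0, -0.8], [0, 0, 0], 0.3], [[0, 0, -0.8], [0, 0, 0], 0.3]])

```text
time: 8.72
tcp_pos: [0.5121, 0.1457, 0.2048]
tool_rot: [-0.001, 0.998, -0.056, 0.003]
ft_force: [0.2, -0.7, -0.0]
grip_width: 0.0302
grip_force: 0.0
```

Run:
```python
from h import *
im=snap('wrist'); cv2.imwrite('pics/w6.png',im['pixels'])
blue(im)
go((.505,-0.04,.20,-6.4),(.47,-.20,.20,-5.5))
```

```text
[255. 176.] [ 243   96   25  158 3308] all ends [0.4244 0.1543] [0.5931 0.1354] mid [0.5088 0.1448] len 0.1697 wid 0.0271 yaw -6.4 z [0.0129 0.0158 0.0325]
[255. 176.] [ 243   96   25  158 3308] top ends [0.4247 0.1537] [0.5777 0.1372] mid [0.5012 0.1455] len 0.1539 wid 0.0074 yaw -6.17 z [0.0129 0.0158 0.0325]
[437. 224.] [ 422  165   31  115 2306] all ends [ 0.3593 -0.0712] [ 0.499  -0.0532] mid [ 0.4291 -0.0622] len 0.1408 wid 0.0254 yaw 7.35 z [0.0053 0.0113 0.0254]
[437. 224.] [ 422  165   31  115 2306] top ends [ 0.3598 -0.075 ] [ 0.4835 -0.0579] mid [ 0.4217 -0.0664] len 0.1248 wid 0.0075 yaw 7.88 z [0.0053 0.0113 0.0254]
now [0.5112 0.1455 0.2027] yaw -6.41
[0.0729, 0.9253, 0.0133] [-0.0003, -0.001, -0.0001] rows 3.0
[-0.0118, 1.7398, 0.0126] [-0.0003, -0.001, -0.0076] rows 5.6
```

View pics/w6.png

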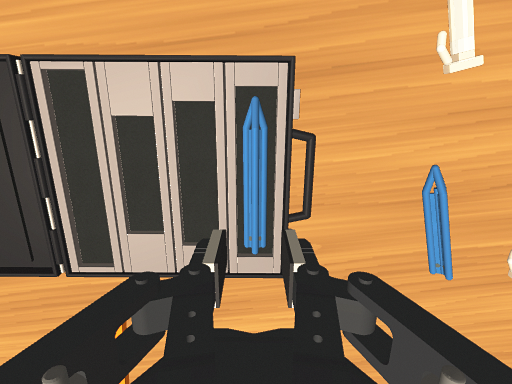

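The 175 peg lies flat inside its trough (255,176). Next is the 145 peg at (437,224).

Run:
```python
from h import *
go((.44,-0.04,.20,7.6),(.431,-.065,.19,7.6))
```

```text
now [0.5112 0.1455 0.2027] yaw -6.41
[-0.2501, 0.9616, 0.0126] [-0.0002, -0.001, -0.1167] rows 3.2
[-0.281, 1.0908, 0.0624] [-0.0002, -0.001, -0.1167] rows 3.6
```

Request:
play_rows(plan=[[[-0.07, 0.25, 0.01], [0, 0, -0.03], 0.2], [[-0.15, 0.5, 0.01], [0, 0, -0.06], 0.2], [[-0.2, 0.75, 0.02], [0, 0, -0.09], 0.2], [[-0.28, 1.0, 0.06], [0, -0.001, -0.1167], 0.2], [[-0.28, 1.0, 0.06], [0, -0.001, -0.1167], 0.2], [[-0.28, 1.0, 0.06], [0, -0.001, -0.1167], 0.2]])

```text
time: 9.52
tcp_pos: [0.4328, -0.0468, 0.1892]
tool_rot: [-0.0, 0.998, 0.066, -0.002]
ft_force: [0.4, 0.7, -0.3]
grip_width: 0.034
grip_force: 0.0
```

Run:
```python
from h import *
im=snap('wrist'); blue(im)
go((.431,-.0651,.06,7.6),(.431,-.0651,.034,7.6))
```

```text
[67. 80.] [  49    0   38  166 4985] all ends [0.4233 0.1493] [0.5729 0.1325] mid [0.4981 0.1409] len 0.1505 wid 0.0345 yaw -6.4 z [0.0111 0.0176 0.0324]
[67. 80.] [  49    0   38  166 4985] top ends [0.4234 0.1527] [0.5688 0.1364] mid [0.4961 0.1446] len 0.1463 wid 0.0093 yaw -6.39 z [0.0111 0.0176 0.0324]
[416.  27.] [ 394    0   46   61 1617] all ends [ 0.5684 -0.1757] [ 0.6169 -0.1772] mid [ 0.5926 -0.1764] len 0.0485 wid 0.0278 yaw -1.75 z [0.0052 0.0099 0.0258]
[416.  27.] [ 394    0   46   61 1617] top ends [ 0.5683 -0.1774] [ 0.6129 -0.1806] mid [ 0.5906 -0.179 ] len 0.0446 wid 0.0088 yaw -4.14 z [0.0052 0.0099 0.0258]
[271. 181.] [ 259  114   25  133 2691] all ends [ 0.3597 -0.0765] [ 0.4982 -0.0566] mid [ 0.4289 -0.0666] len 0.14 wid 0.0261 yaw 8.17 z [0.0064 0.009  0.0253]
[271. 181.] [ 259  114   25  133 2691] top ends [ 0.3595 -0.0764] [ 0.4833 -0.0593] mid [ 0.4214 -0.0679] len 0.125 wid 0.0083 yaw 7.85 z [0.0064 0.009  0.0253]
[463. 200.] [ 432  149   61  100 2492] all ends [ 0.3838 -0.2715] [ 0.4937 -0.284 ] mid [ 0.4388 -0.2778] len 0.1106 wid 0.02 yaw -6.46 z [0.0046 0.0116 0.0252]
[463. 200.] [ 432  149   61  100 2492] top ends [ 0.3836 -0.2751] [ 0.4788 -0.2847] mid [ 0.4312 -0.2799] len 0.0957 wid 0.008 yaw -5.73 z [0.0046 0.0116 0.0252]
now [ 0.433  -0.0464  0.1894] yaw 7.6
[-0.0204, 0.0918, 0.6469] [-0.0003, 0.0014, -0.0] rows 2.1
[-0.0201, 0.0919, 0.7769] [-0.0003, 0.0014, -0.0] rows 2.5
```

Request:
play_rows(plan=[[[-0.012, 0.05, 0.25], [0, 0, 0], 0.2], [[-0.026, 0.099, 0.5], [0, 0.001, -0.0025], 0.2], [[-0.026, 0.099, 0.66], [0, 0.001, -0.0025], 0.2], [[-0.026, 0.099, 0.74], [0, 0.001, -0.0025], 0.2], [[-0.026, 0.099, 0.776], [0, 0.001, -0.0025], 0.2], [[-0.026, 0.099, 0.776], [0, 0.001, -0.0025], 0.2], [[-0.026, 0.099, 0.776], [0, 0.001, -0.0025], 0.2]])

```text
time: 10.45
tcp_pos: [0.4305, -0.0672, 0.0353]
tool_rot: [0.0, 0.998, 0.069, 0.001]
ft_force: [0.2, 0.8, 0.4]
grip_width: 0.0339
grip_force: 0.0
```

Request:
play_rows(plan=[[[0, 0, 0], [0, 0, 0], 1], [[0, 0, 0], [0, 0, 0], 1], [[0, 0, 0], [0, 0, 0], 1], [[0, 0, 0], [0, 0, 0], 1], [[0, 0, 0], [0, 0, 0], 1], [[0, 0, 0], [0, 0, 0], 1], [[0, 0, -0.05], [0, 0, 0], 1], [[0, 0, -0.3], [0, 0, 0], 1], [[0, 0, -0.6], [0, 0, 0], 1], [[0, 0, -0.6], [0, 0, 0], 1]], squeeze=40)

```text
time: 11.7
tcp_pos: [0.4319, -0.0679, 0.1589]
tool_rot: [0.001, 0.998, 0.069, 0.004]
ft_force: [0.7, -1.1, -1.3]
grip_width: 0.006
grip_force: 39.2
```

Run:
```python
from h import *
im=snap('wrist'); blue(im)
go((.5165,.21,.16,-6.5))
```

```text
[19. 80.] [   0    0   42  169 6424] all ends [0.4232 0.1494] [0.5621 0.1334] mid [0.4926 0.1414] len 0.1398 wid 0.0366 yaw -6.55 z [0.011  0.0179 0.0324]
[19. 80.] [   0    0   42  169 6424] top ends [0.4236 0.1523] [0.5564 0.1377] mid [0.49  0.145] len 0.1337 wid 0.0104 yaw -6.29 z [0.011  0.0179 0.0324]
[408.  24.] [ 386    0   46   55 1574] all ends [ 0.5683 -0.1761] [ 0.6082 -0.1768] mid [ 0.5883 -0.1764] len 0.0398 wid 0.0277 yaw -0.99 z [0.0051 0.0096 0.0256]
[408.  24.] [ 386    0   46   55 1574] top ends [ 0.5685 -0.1775] [ 0.6029 -0.1799] mid [ 0.5857 -0.1787] len 0.0345 wid 0.0083 yaw -3.94 z [0.0051 0.0096 0.0256]
[252. 208.] [ 228  114   49  220 6000] all ends [ 0.3751 -0.0763] [ 0.5007 -0.0578] mid [ 0.4379 -0.0671] len 0.127 wid 0.0266 yaw 8.41 z [0.1307 0.1388 0.1495]
[252. 208.] [ 228  114   49  220 6000] top ends [ 0.384 -0.075] [ 0.4852 -0.0609] mid [ 0.4346 -0.068 ] len 0.1022 wid 0.0102 yaw 7.97 z [0.1307 0.1388 0.1495]
[463. 209.] [ 428  152   67  111 3046] all ends [ 0.3839 -0.2715] [ 0.4937 -0.284 ] mid [ 0.4388 -0.2778] len 0.1105 wid 0.0215 yaw -6.51 z [0.0046 0.0116 0.0253]
[463. 209.] [ 428  152   67  111 3046] top ends [ 0.383  -0.2749] [ 0.4773 -0.2847] mid [ 0.4301 -0.2798] len 0.0948 wid 0.0087 yaw -5.92 z [0.0046 0.0116 0.0253]
now [ 0.4307 -0.0676  0.1567] yaw 7.89
[0.6155, -1.3161, -0.016] [0.0004, -0.0019, 0.1199] rows 4.6
```

Request:
play_rows(plan=[[[0.1, -0.25, 0], [0, 0, 0.03], 1], [[0.2, -0.5, 0], [0, 0, 0.06], 1], [[0.3, -0.75, 0], [0, 0, 0.09], 1], [[0.45, -0.97, 0], [0, -0.002, 0.12], 1], [[0.45, -0.97, 0], [0, -0.002, 0.12], 1], [[0.45, -0.97, 0], [0, -0.002, 0.12], 1]])

```text
time: 12.5
tcp_pos: [0.4916, 0.1368, 0.1537]
tool_rot: [0.0, 0.998, -0.056, -0.003]
ft_force: [0.0, 0.2, -1.0]
grip_width: 0.0062
grip_force: 39.3
```

Run:
```python
from h import *
go((.5165,.21,.15,-6.5),(.5165,.21,.08,-6.5))
```

```text
now [0.4916 0.1368 0.1537] yaw -6.46
[0.0827, -0.3779, 0.0173] [0.0005, 0.0032, 0.0004] rows 1.2
[0.085, -0.3783, 0.3673] [0.0005, 0.0032, 0.0004] rows 1.7
```

Request:
play_rows(plan=[[[0.04, -0.2, 0], [0, 0.003, 0], 1], [[0.083, -0.378, 0.02], [0, 0.003, 0], 1], [[0.083, -0.378, 0.02], [0, 0.003, 0], 1], [[0.084, -0.378, 0.2], [0, 0.003, 0], 1], [[0.085, -0.378, 0.36], [0, 0.003, 0], 1], [[0.085, -0.378, 0.36], [0, 0.003, 0], 1], [[0.085, -0.378, 0.36], [0, 0.003, 0], 1]])

```text
time: 13.38
tcp_pos: [0.5181, 0.2096, 0.0838]
tool_rot: [0.0, 0.998, -0.057, 0.001]
ft_force: [0.1, 0.4, -1.0]
grip_width: 0.0059
grip_force: 39.3
```

Run:
```python
from h import *
im=snap('wrist'); cv2.imwrite('pics/w7.png',im['pixels'])
go((.5165,.21,.043,-6.5))
```

```text
now [0.5183 0.2099 0.0841] yaw -6.54
[-0.0097, 0.0006, 0.2052] [-0.0002, -0.0017, -0.0003] rows 0.7
```

View pics/w7.png

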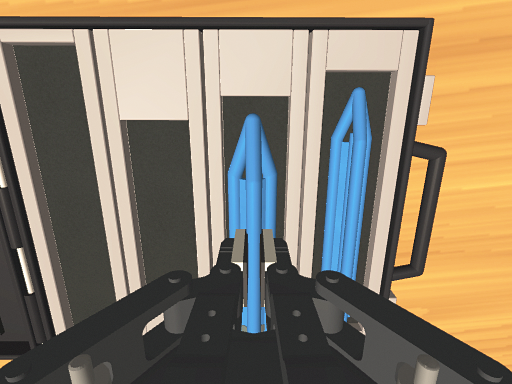

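The 145 peg (252,200) is over its trough (222–290 px). Lowering and releasing.

Request:
play_rows(plan=[[[-0.01, 0, 0.1], [0, 0, 0], 1], [[-0.01, 0, 0.16], [0, 0, 0], 1], [[-0.01, 0, 0.19], [0, 0, 0], 1], [[-0.01, 0, 0.206], [0, 0, 0], 1], [[-0.01, 0, 0.206], [0, 0, 0], 1], [[-0.01, 0, 0.206], [0, 0, 0], 1]])

```text
time: 14.18
tcp_pos: [0.516, 0.2108, 0.042]
tool_rot: [-0.0, 0.998, -0.057, 0.001]
ft_force: [-1.2, 2.1, 5.5]
grip_width: 0.0061
grip_force: 39.9
```

Request:
play_rows(plan=[[[0, 0, 0], [0, 0, 0], 0.7], [[0, 0, 0], [0, 0, 0], 0.4], [[0, 0, 0], [0, 0, 0], 0.3], [[0, 0, 0], [0, 0, 0], 0.3], [[0, 0, -0.1], [0, 0, 0], 0.3], [[0, 0, -0.3], [0, 0, 0], 0.3], [[0, 0, -0.6], [0, 0, 0], 0.3], [[0, 0, -0.8], [0, 0, 0], 0.3], [[0, 0, -0.8], [0, 0, 0], 0.3]])

```text
time: 15.3
tcp_pos: [0.5167, 0.211, 0.2045]
tool_rot: [-0.001, 0.998, -0.057, 0.004]
ft_force: [1.2, -0.7, -1.2]
grip_width: 0.0301
grip_force: 0.0
```

Run:
```python
from h import *
im=snap('wrist'); blue(im)
go((.505,.02,.2,-5.7),(.4385,-.2805,.2,-5.7))
```

```text
[313. 172.] [ 298   94   31  158 3253] all ends [0.4262 0.1553] [0.5931 0.1374] mid [0.5097 0.1463] len 0.1678 wid 0.0521 yaw -6.1 z [0.0128 0.0162 0.0324]
[313. 172.] [ 298   94   31  158 3253] top ends [0.4278 0.1544] [0.5791 0.1378] mid [0.5035 0.1461] len 0.1522 wid 0.043 yaw -6.24 z [0.0128 0.0162 0.0324]
[253. 178.] [ 241  110   25  132 2694] all ends [0.4441 0.2196] [0.5845 0.2035] mid [0.5143 0.2115] len 0.1413 wid 0.0272 yaw -6.53 z [0.0128 0.0159 0.0325]
[253. 178.] [ 241  110   25  132 2694] top ends [0.4446 0.2195] [0.5684 0.2052] mid [0.5065 0.2124] len 0.1246 wid 0.0079 yaw -6.56 z [0.0128 0.0159 0.0325]
now [0.5157 0.2107 0.2023] yaw -6.51
[0.0546, 0.9535, 0.0112] [-0.0003, -0.002, -0.0067] rows 3.1
[-0.1055, 2.484, 0.0096] [-0.0003, -0.002, -0.0067] rows 8.0
```

Request:
play_rows(plan=[[[0, 0.27, 0], [0, 0, 0], 0.2], [[0, 0.54, 0], [0, 0, 0], 0.2], [[0, 0.8, 0], [0, 0, 0], 0.2], [[0, 1, 0], [0, -0.002, -0.006], 0.2], [[0, 1, 0], [0, -0.002, -0.006], 0.2]])

```text
time: 15.98
tcp_pos: [0.4919, 0.01, 0.2001]
tool_rot: [0.0, 0.999, -0.052, -0.002]
ft_force: [0.2, 0.5, 0.3]
grip_width: 0.034
grip_force: 0.0
```

Request:
play_rows(plan=[[[0, 0.27, 0], [0, 0, 0], 0.2], [[0, 0.54, 0], [0, 0, 0], 0.2], [[-0.05, 0.8, 0], [0, 0, 0], 0.2], [[-0.1, 1, 0], [0, 0, 0], 0.2], [[-0.1, 1, 0], [0, 0, 0], 0.2]])

```text
time: 16.6
tcp_pos: [0.4521, -0.1861, 0.2005]
tool_rot: [-0.0, 0.999, -0.052, -0.002]
ft_force: [0.3, 1.4, -0.3]
grip_width: 0.0344
grip_force: 0.0
```

Request:
play_rows(plan=[[[0, 0.25, 0], [0, 0, 0], 0.2], [[0, 0.48, 0.05], [0, 0, 0], 0.2], [[0, 0.48, 0.05], [0, 0, 0], 0.2], [[0, 0.48, 0.05], [0, 0, 0], 0.2]])

```text
time: 17.1
tcp_pos: [0.4434, -0.2791, 0.191]
tool_rot: [-0.0, 0.999, -0.05, -0.002]
ft_force: [0.8, 0.1, -0.3]
grip_width: 0.0343
grip_force: 0.0
```

Run:
```python
from h import *
im=snap('wrist'); blue(im)
go((.4392,-.2833,.0345,-5.7))
```

```text
[135.  29.] [ 117    0   36   62 1643] all ends [ 0.5682 -0.1813] [ 0.6196 -0.1863] mid [ 0.5939 -0.1838] len 0.0516 wid 0.0273 yaw -5.58 z [0.0057 0.0094 0.0257]
[135.  29.] [ 117    0   36   62 1643] top ends [ 0.5681 -0.1798] [ 0.615  -0.1832] mid [ 0.5916 -0.1815] len 0.047 wid 0.0081 yaw -4.24 z [0.0057 0.0094 0.0257]
[257. 182.] [ 246  127   24  106 2053] all ends [ 0.383  -0.2771] [ 0.4933 -0.2883] mid [ 0.4381 -0.2827] len 0.1108 wid 0.0256 yaw -5.8 z [0.0064 0.0091 0.0253]
[257. 182.] [ 246  127   24  106 2053] top ends [ 0.3829 -0.2771] [ 0.4774 -0.2868] mid [ 0.4302 -0.2819] len 0.095 wid 0.0077 yaw -5.86 z [0.0064 0.0091 0.0253]
now [ 0.4434 -0.279   0.1913] yaw -5.71
[-0.0168, 0.0238, 0.784] [-0.0002, 0.0013, -0.0001] rows 2.5
```

Request:
play_rows(plan=[[[-0.012, 0.01, 0.25], [0, 0, 0], 0.2], [[-0.019, 0.021, 0.5], [0, 0.001, 0.001], 0.2], [[-0.019, 0.021, 0.66], [0, 0.001, 0.001], 0.2], [[-0.019, 0.021, 0.75], [0, 0.001, 0.001], 0.2], [[-0.019, 0.021, 0.783], [0, 0.001, 0.001], 0.2], [[-0.019, 0.021, 0.783], [0, 0.001, 0.001], 0.2], [[-0.019, 0.021, 0.783], [0, 0.001, 0.001], 0.2]])

```text
time: 18.02
tcp_pos: [0.439, -0.2847, 0.0361]
tool_rot: [0.001, 0.999, -0.051, 0.001]
ft_force: [0.5, -1.1, -0.3]
grip_width: 0.0343
grip_force: 0.0
```

Request:
play_rows(plan=[[[0, 0, 0], [0, 0, 0], 1], [[0, 0, 0], [0, 0, 0], 1], [[0, 0, 0], [0, 0, 0], 1], [[0, 0, 0], [0, 0, 0], 1], [[0, 0, 0], [0, 0, 0], 1], [[0, 0, 0], [0, 0, 0], 1], [[0, 0, -0.05], [0, 0, 0], 1], [[0, 0, -0.3], [0, 0, 0], 1], [[0, 0, -0.6], [0, 0, 0], 1], [[0, 0, -0.6], [0, 0, 0], 1]], squeeze=40)

```text
time: 19.27
tcp_pos: [0.4401, -0.2856, 0.1597]
tool_rot: [0.002, 0.999, -0.051, 0.003]
ft_force: [0.3, -0.2, -1.5]
grip_width: 0.0059
grip_force: 39.1
```

Run:
```python
from h import *
im=snap('wrist'); blue(im)
go((.523,.2744,.16,-6.5))
```

```text
[112.  26.] [  93    0   39   57 1663] all ends [ 0.5679 -0.1813] [ 0.6098 -0.1869] mid [ 0.5888 -0.1841] len 0.0422 wid 0.0281 yaw -7.58 z [0.0054 0.0097 0.0255]
[112.  26.] [  93    0   39   57 1663] top ends [ 0.5682 -0.1799] [ 0.6054 -0.1826] mid [ 0.5868 -0.1812] len 0.0372 wid 0.009 yaw -4.24 z [0.0054 0.0097 0.0255]
[252. 224.] [ 228  143   47  191 4517] all ends [ 0.3853 -0.2802] [ 0.4958 -0.29  ] mid [ 0.4405 -0.2851] len 0.1109 wid 0.0263 yaw -5.09 z [0.1312 0.1419 0.1501]
[252. 224.] [ 228  143   47  191 4517] top ends [ 0.392  -0.2809] [ 0.4801 -0.2898] mid [ 0.4361 -0.2853] len 0.0886 wid 0.0098 yaw -5.81 z [0.1312 0.1419 0.1501]
now [ 0.4391 -0.2848  0.1572] yaw -5.91
[0.1297, -2.8245, -0.0204] [0.0011, -0.0016, 0.0049] rows 9.0
```

Request:
play_rows(plan=[[[0, -0.27, 0], [0, 0, 0], 1], [[0, -0.54, 0], [0, 0, 0], 1], [[0.03, -0.8, 0], [0, -0.002, 0.005], 1], [[0.05, -1, 0], [0, -0.002, 0.005], 1], [[0.05, -1, 0], [0, -0.002, 0.005], 1]])

```text
time: 19.95
tcp_pos: [0.4685, -0.0843, 0.1539]
tool_rot: [-0.0, 0.998, -0.055, -0.003]
ft_force: [0.0, -0.5, -0.1]
grip_width: 0.0061
grip_force: 39.2
```

Request:
play_rows(plan=[[[0, -0.27, 0], [0, 0, 0], 1], [[0, -0.54, 0], [0, 0, 0], 1], [[0.03, -0.8, 0], [0, 0, 0], 1], [[0.05, -1, 0], [0, 0, 0], 1], [[0.05, -1, 0], [0, 0, 0], 1]])

```text
time: 20.58
tcp_pos: [0.5016, 0.1123, 0.154]
tool_rot: [0.0, 0.998, -0.056, -0.003]
ft_force: [-0.4, -0.3, -0.3]
grip_width: 0.0058
grip_force: 39.3
```

Run:
```python
from h import *
go((.5235,.2744,.15,-6.5),(.5235,.2744,.08,-6.5))
```

```text
now [0.5016 0.1123 0.154 ] yaw -6.37
[0.0191, -0.8178, 0.0194] [0.0003, 0.0026, 0.0011] rows 2.6
[0.021, -0.818, 0.3694] [0.0003, 0.0026, 0.0011] rows 2.9
```

Request:
play_rows(plan=[[[0.005, -0.27, 0], [0, 0.0025, 0], 1], [[0.01, -0.54, 0], [0, 0.0025, 0.001], 1], [[0.02, -0.815, 0.02], [0, 0.0025, 0.001], 1], [[0.02, -0.815, 0.02], [0, 0.0025, 0.001], 1], [[0.02, -0.815, 0.2], [0, 0.0025, 0.001], 1], [[0.02, -0.815, 0.36], [0, 0.0025, 0.001], 1], [[0.02, -0.815, 0.36], [0, 0.0025, 0.001], 1], [[0.02, -0.815, 0.36], [0, 0.0025, 0.001], 1]])

```text
time: 21.58
tcp_pos: [0.5244, 0.2718, 0.0838]
tool_rot: [0.0, 0.998, -0.058, 0.001]
ft_force: [0.3, -0.2, 0.3]
grip_width: 0.0057
grip_force: 39.3
```

Run:
```python
from h import *
im=snap('wrist'); cv2.imwrite('pics/w8.png',im['pixels'])
go((.5235,.2744,.043,-6.5))
```

```text
now [0.5246 0.2721 0.0842] yaw -6.67
[-0.0073, -0.0106, 0.206] [-0.0002, -0.0012, -0.0014] rows 0.7
```

View pics/w8.png

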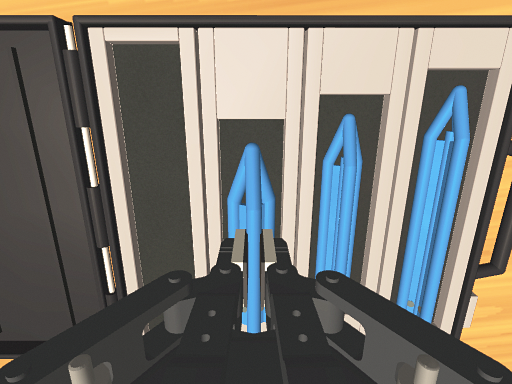

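The 115 peg (252,215) is over the shortest trough (218–285 px). Lowering and releasing.

Request:
play_rows(plan=[[[-0.007, -0.01, 0.1], [0, 0, 0], 1], [[-0.007, -0.01, 0.16], [0, 0, 0], 1], [[-0.007, -0.01, 0.19], [0, 0, 0], 1], [[-0.007, -0.01, 0.203], [0, 0, 0], 1], [[-0.007, -0.01, 0.203], [0, 0, 0], 1], [[-0.007, -0.01, 0.203], [0, 0, 0], 1]])

```text
time: 22.38
tcp_pos: [0.5227, 0.2749, 0.0425]
tool_rot: [0.0, 0.998, -0.058, 0.001]
ft_force: [-2.1, 1.8, 3.0]
grip_width: 0.006
grip_force: 39.7
```

Request:
play_rows(plan=[[[0, 0, 0], [0, 0, 0], 0.7], [[0, 0, 0], [0, 0, 0], 0.4], [[0, 0, 0], [0, 0, 0], 0.3], [[0, 0, 0], [0, 0, 0], 0.3], [[0, 0, -0.1], [0, 0, 0], 0.3], [[0, 0, -0.3], [0, 0, 0], 0.3], [[0, 0, -0.6], [0, 0, 0], 0.3], [[0, 0, -0.8], [0, 0, 0], 0.3], [[0, 0, -0.8], [0, 0, 0], 0.3]])

```text
time: 23.5
tcp_pos: [0.5238, 0.2754, 0.207]
tool_rot: [-0.001, 0.998, -0.058, 0.004]
ft_force: [0.8, 0.6, 0.6]
grip_width: 0.03
grip_force: 0.0
```

Run:
```python
from h import *
im=snap('wrist'); blue(im)
go((.668,-.184,.2,-4.2))
```

```text
[370. 174.] [ 352   93   37  158 3374] all ends [0.4246 0.1583] [0.5936 0.1386] mid [0.5091 0.1484] len 0.1701 wid 0.0274 yaw -6.63 z [0.012  0.0173 0.0323]
[370. 174.] [ 352   93   37  158 3374] top ends [0.4248 0.1554] [0.5787 0.1381] mid [0.5017 0.1467] len 0.1549 wid 0.0085 yaw -6.41 z [0.012  0.0173 0.0323]
[311. 177.] [ 297  110   29  131 2676] all ends [0.4444 0.2212] [0.5853 0.205 ] mid [0.5149 0.2131] len 0.1418 wid 0.0269 yaw -6.57 z [0.0128 0.0162 0.0324]
[311. 177.] [ 297  110   29  131 2676] top ends [0.4449 0.22  ] [0.5691 0.2058] mid [0.507  0.2129] len 0.125 wid 0.0081 yaw -6.49 z [0.0128 0.0162 0.0324]
[253. 178.] [ 242  125   24  104 2045] all ends [0.4669 0.2831] [0.5773 0.2695] mid [0.5221 0.2763] len 0.1113 wid 0.0267 yaw -6.97 z [0.0127 0.0159 0.0324]
[253. 178.] [ 242  125   24  104 2045] top ends [0.4668 0.2831] [0.5626 0.2714] mid [0.5147 0.2772] len 0.0965 wid 0.0076 yaw -6.93 z [0.0127 0.0159 0.0324]
now [0.5229 0.275  0.2046] yaw -6.62
[0.9852, 2.1963, 0.0237] [-0.0007, -0.002, -0.0202] rows 7.7
```

Request:
play_rows(plan=[[[0, 0.27, 0], [0, 0, 0], 0.2], [[0.1, 0.54, 0], [0, -0.002, -0.01], 0.2], [[0.2, 0.8, 0], [0, -0.002, -0.02], 0.2], [[0.3, 1, 0], [0, -0.002, -0.02], 0.2], [[0.3, 1, 0], [0, -0.002, -0.02], 0.2]])

```text
time: 24.18
tcp_pos: [0.5591, 0.0667, 0.2016]
tool_rot: [0.0, 0.999, -0.039, -0.002]
ft_force: [0.2, 1.1, 0.5]
grip_width: 0.034
grip_force: 0.0
```

Request:
play_rows(plan=[[[0.15, 0.25, 0], [0, 0, 0], 0.2], [[0.3, 0.5, 0], [0, 0, 0], 0.2], [[0.45, 0.75, 0], [0, 0, 0], 0.2], [[0.62, 1, 0], [0, 0, 0], 0.2], [[0.62, 1, 0], [0, 0, 0], 0.2], [[0.62, 1, 0], [0, 0, 0], 0.2]])

```text
time: 24.92
tcp_pos: [0.6674, -0.1382, 0.2011]
tool_rot: [-0.0, 0.999, -0.037, -0.003]
ft_force: [-0.6, -0.1, 0.2]
grip_width: 0.0339
grip_force: 0.0
```

Run:
```python
from h import *
go((.668,-.186,.2,-4.2))
im=snap('wrist'); blue(im)
```

```text
now [ 0.6674 -0.1382  0.2011] yaw -4.2
[0.0205, 0.2383, 0.0053] [-0.0002, 0.0024, -0.0] rows 0.8
[296. 155.] [ 282   68   29  180 3549] all ends [ 0.5756 -0.1774] [ 0.77   -0.1926] mid [ 0.6728 -0.185 ] len 0.195 wid 0.0437 yaw -4.45 z [0.0062 0.0089 0.0254]
[296. 155.] [ 282   68   29  180 3549] top ends [ 0.6023 -0.1807] [ 0.7547 -0.1918] mid [ 0.6785 -0.1863] len 0.1528 wid 0.0347 yaw -4.17 z [0.0062 0.0089 0.0254]
[ 40. 294.] [  23  249   37   90 1957] all ends [0.478  0.1479] [0.5934 0.1247] mid [0.5357 0.1363] len 0.1177 wid 0.2131 yaw -11.38 z [0.0104 0.0183 0.0323]
[ 40. 294.] [  23  249   37   90 1957] top ends [0.4876 0.1616] [0.7423 0.026 ] mid [0.615  0.0938] len 0.2885 wid 0.1438 yaw -28.03 z [0.0104 0.0183 0.0323]
[  5. 330.] [  0 288  16  68 555] all ends [0.4402 0.2127] [0.5379 0.1939] mid [0.489  0.2033] len 0.0995 wid 0.015 yaw -10.92 z [0.0096 0.0142 0.0192]
[  5. 330.] [  0 288  16  68 555] top ends [0.4435 0.2136] [0.5201 0.1977] mid [0.4818 0.2056] len 0.0782 wid 0.0137 yaw -11.75 z [0.0096 0.0142 0.0192]
```

Request:
play_rows(plan=[[[0.03, 0.15, 0.1], [0, 0.002, 0], 0.2], [[0.03, 0.237, 0.2], [0, 0.002, 0], 0.2], [[0.03, 0.237, 0.2], [0, 0.002, 0], 0.2], [[0.03, 0.237, 0.2], [0, 0.002, 0], 0.2]])

```text
time: 25.48
tcp_pos: [0.6704, -0.1861, 0.1625]
tool_rot: [0.0, 0.999, -0.037, 0.001]
ft_force: [0.2, 0.5, -0.3]
grip_width: 0.034
grip_force: 0.0
```

Run:
```python
from h import *
im=snap('wrist'); blue(im)
go((.670,-.1857,.0345,-4.2))
```

```text
[253. 176.] [ 240   73   28  207 4793] all ends [ 0.5715 -0.1792] [ 0.7696 -0.1934] mid [ 0.6706 -0.1863] len 0.1986 wid 0.0262 yaw -4.11 z [0.0063 0.0088 0.0254]
[253. 176.] [ 240   73   28  207 4793] top ends [ 0.5718 -0.1793] [ 0.7544 -0.1922] mid [ 0.6631 -0.1858] len 0.1831 wid 0.0076 yaw -4.02 z [0.0063 0.0088 0.0254]
now [ 0.6706 -0.1861  0.1628] yaw -4.19
[-0.0045, -0.0022, 0.6416] [0.0001, -0.0009, 0.0001] rows 2.1
```

Request:
play_rows(plan=[[[-0.003, 0, 0.25], [0, 0, 0], 0.2], [[-0.003, 0, 0.45], [0, -0.001, 0], 0.2], [[-0.003, 0, 0.56], [0, -0.001, 0], 0.2], [[-0.003, 0, 0.62], [0, -0.001, 0], 0.2], [[-0.003, 0, 0.64], [0, -0.001, 0], 0.2], [[-0.003, 0, 0.64], [0, -0.001, 0], 0.2], [[-0.003, 0, 0.64], [0, -0.001, 0], 0.2]])

```text
time: 26.4
tcp_pos: [0.6704, -0.1872, 0.0351]
tool_rot: [0.0, 0.999, -0.037, 0.0]
ft_force: [0.1, 0.6, -0.4]
grip_width: 0.0346
grip_force: 0.0
```

Request:
play_rows(plan=[[[0, 0, 0], [0, 0, 0], 1], [[0, 0, 0], [0, 0, 0], 1], [[0, 0, 0], [0, 0, 0], 1], [[0, 0, 0], [0, 0, 0], 1], [[0, 0, 0], [0, 0, 0], 1], [[0, 0, 0], [0, 0, 0], 1], [[0, 0, -0.05], [0, 0, 0], 1], [[0, 0, -0.3], [0, 0, 0], 1], [[0, 0, -0.6], [0, 0, 0], 1], [[0, 0, -0.6], [0, 0, 0], 1]], squeeze=45)

```text
time: 27.65
tcp_pos: [0.6721, -0.1878, 0.1599]
tool_rot: [0.002, 0.999, -0.037, 0.004]
ft_force: [0.8, 1.3, -1.6]
grip_width: 0.006
grip_force: 44.0
```

Run:
```python
from h import *
im=snap('wrist'); blue(im)
go((.5307,.3395,.16,-6.5))
```

```text
[252. 169.] [ 226   41   52  293 9636] all ends [ 0.6123 -0.1835] [ 0.7726 -0.1944] mid [ 0.6925 -0.1889] len 0.1607 wid 0.0265 yaw -3.9 z [0.1324 0.1369 0.1515]
[252. 169.] [ 226   41   52  293 9636] top ends [ 0.6249 -0.1846] [ 0.7584 -0.1943] mid [ 0.6916 -0.1895] len 0.1338 wid 0.0101 yaw -4.12 z [0.1324 0.1369 0.1515]
now [ 0.6708 -0.1874  0.1566] yaw -4.23
[-0.8924, -2.5756, -0.0234] [0.0007, -0.0014, 0.019] rows 8.7
```

Request:
play_rows(plan=[[[-0.1, -0.25, 0], [0, 0, 0], 1], [[-0.25, -0.5, 0], [0, 0, 0.01], 1], [[-0.4, -0.75, 0], [0, -0.0015, 0.019], 1], [[-0.55, -1, 0], [0, -0.0015, 0.019], 1], [[-0.55, -1, 0], [0, -0.0015, 0.019], 1], [[-0.55, -1, 0], [0, -0.0015, 0.019], 1]])

```text
time: 28.45
tcp_pos: [0.5748, 0.0204, 0.1533]
tool_rot: [0.0, 0.998, -0.057, -0.003]
ft_force: [0.5, -0.1, -1.5]
grip_width: 0.0056
grip_force: 44.1
```

Request:
play_rows(plan=[[[-0.05, -0.25, 0], [0, 0, 0], 1], [[-0.1, -0.5, 0], [0, 0, 0], 1], [[-0.2, -0.75, 0], [0, 0, 0], 1], [[-0.25, -1, 0], [0, 0, 0], 1], [[-0.25, -1, 0], [0, 0, 0], 1], [[-0.25, -1, 0], [0, 0, 0], 1]])

```text
time: 29.2
tcp_pos: [0.5484, 0.2239, 0.1536]
tool_rot: [0.0, 0.998, -0.057, -0.002]
ft_force: [-0.7, 0.4, -1.7]
grip_width: 0.0058
grip_force: 44.2
```

Run:
```python
from h import *
go((.5307,.3402,.15,-6.5),(.5307,.3402,.08,-6.5))
```

```text
now [0.5484 0.2239 0.1536] yaw -6.55
[-0.1542, -0.5679, 0.0184] [0.0004, 0.0023, -0.0004] rows 1.9
[-0.1525, -0.5682, 0.3684] [0.0004, 0.0023, -0.0004] rows 2.2
```

Request:
play_rows(plan=[[[-0.07, -0.25, 0], [0, 0.002, 0], 1], [[-0.13, -0.5, 0], [0, 0.002, 0], 1], [[-0.153, -0.566, 0.02], [0, 0.002, 0], 1], [[-0.153, -0.566, 0.02], [0, 0.002, 0], 1], [[-0.153, -0.566, 0.2], [0, 0.002, 0], 1], [[-0.153, -0.566, 0.36], [0, 0.002, 0], 1], [[-0.153, -0.566, 0.36], [0, 0.002, 0], 1], [[-0.153, -0.566, 0.36], [0, 0.002, 0], 1]])

```text
time: 30.2
tcp_pos: [0.5311, 0.3401, 0.0836]
tool_rot: [-0.0, 0.998, -0.057, 0.001]
ft_force: [0.5, -0.3, -0.5]
grip_width: 0.0056
grip_force: 44.3
```

Run:
```python
from h import *
im=snap('wrist'); cv2.imwrite('pics/w9.png',im['pixels'])
go((.5307,.3402,.0425,-6.5))
```

```text
now [0.5312 0.3405 0.0839] yaw -6.56
[-0.0026, 0.0019, 0.2072] [-0.0004, -0.0009, -0.0005] rows 0.7
```

View pics/w9.png

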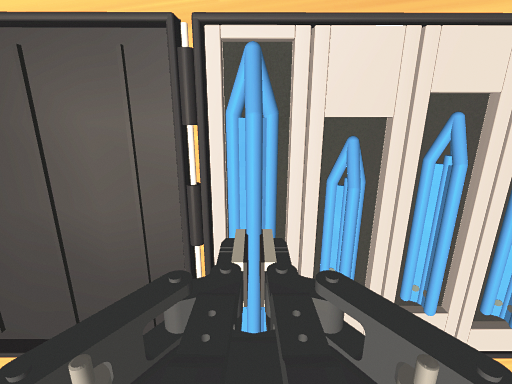

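The 205 peg (252,180) is over the longest trough (224–292 px). Lowering and releasing.

Request:
play_rows(plan=[[[-0.005, 0.005, 0.1], [0, 0, 0], 1], [[-0.005, 0.005, 0.16], [0, 0, 0], 1], [[-0.005, 0.005, 0.19], [0, 0, 0], 1], [[-0.005, 0.005, 0.203], [0, 0, 0], 1], [[-0.005, 0.005, 0.203], [0, 0, 0], 1], [[-0.005, 0.005, 0.203], [0, 0, 0], 1]])

```text
time: 31.0
tcp_pos: [0.5291, 0.3401, 0.0419]
tool_rot: [0.0, 0.998, -0.057, 0.0]
ft_force: [0.2, 0.3, -0.0]
grip_width: 0.0059
grip_force: 44.3
```

Request:
play_rows(plan=[[[0, 0, 0], [0, 0, 0], 0.7], [[0, 0, 0], [0, 0, 0], 0.4], [[0, 0, 0], [0, 0, 0], 0.3], [[0, 0, 0], [0, 0, 0], 0.3], [[0, 0, -0.1], [0, 0, 0], 0.3], [[0, 0, -0.3], [0, 0, 0], 0.3], [[0, 0, -0.6], [0, 0, 0], 0.3], [[0, 0, -0.9], [0, 0, 0], 0.3], [[0, 0.2, -1], [0, 0, 0], 0.3], [[0, 0.2, -1], [0, 0, 0], 0.3]])

```text
time: 32.25
tcp_pos: [0.525, 0.299, 0.2453]
tool_rot: [-0.001, 0.998, -0.057, 0.002]
ft_force: [0.3, -0.3, -0.3]
grip_width: 0.0302
grip_force: 0.0
```

Run:
```python
from h import *
im=snap('wrist'); blue(im); cv2.imwrite('pics/w10.png',cv2.resize(im['pixels'],(800,600),interpolation=cv2.INTER_CUBIC))
```

```text
[220. 160.] [ 207   80   26  161 3016] all ends [0.4312 0.3498] [0.6286 0.3294] mid [0.5299 0.3396] len 0.1985 wid 0.0424 yaw -5.89 z [0.0126 0.0158 0.0324]
[220. 160.] [ 207   80   26  161 3016] top ends [0.4544 0.3488] [0.6138 0.3308] mid [0.5341 0.3398] len 0.1604 wid 0.0314 yaw -6.44 z [0.0126 0.0158 0.0324]
[377. 165.] [ 360   93   34  142 2744] all ends [0.4245 0.1584] [0.5937 0.1388] mid [0.5091 0.1486] len 0.1703 wid 0.0274 yaw -6.6 z [0.0121 0.0174 0.0324]
[377. 165.] [ 360   93   34  142 2744] top ends [0.4242 0.1554] [0.5782 0.1382] mid [0.5012 0.1468] len 0.155 wid 0.0087 yaw -6.39 z [0.0121 0.0174 0.0324]
[324. 168.] [ 310  108   27  118 2179] all ends [0.445  0.2215] [0.5847 0.2055] mid [0.5148 0.2135] len 0.1407 wid 0.0267 yaw -6.55 z [0.0127 0.0164 0.0325]
[324. 168.] [ 310  108   27  118 2179] top ends [0.4447 0.2201] [0.5681 0.206 ] mid [0.5064 0.2131] len 0.1243 wid 0.0086 yaw -6.52 z [0.0127 0.0164 0.0325]
[272. 170.] [ 261  121   23   94 1663] all ends [0.4663 0.2836] [0.5773 0.2701] mid [0.5218 0.2769] len 0.1118 wid 0.0268 yaw -6.92 z [0.0125 0.0159 0.0324]
[272. 170.] [ 261  121   23   94 1663] top ends [0.4673 0.2829] [0.5618 0.2717] mid [0.5145 0.2773] len 0.0952 wid 0.008 yaw -6.78 z [0.0125 0.0159 0.0324]
```

View pics/w10.png

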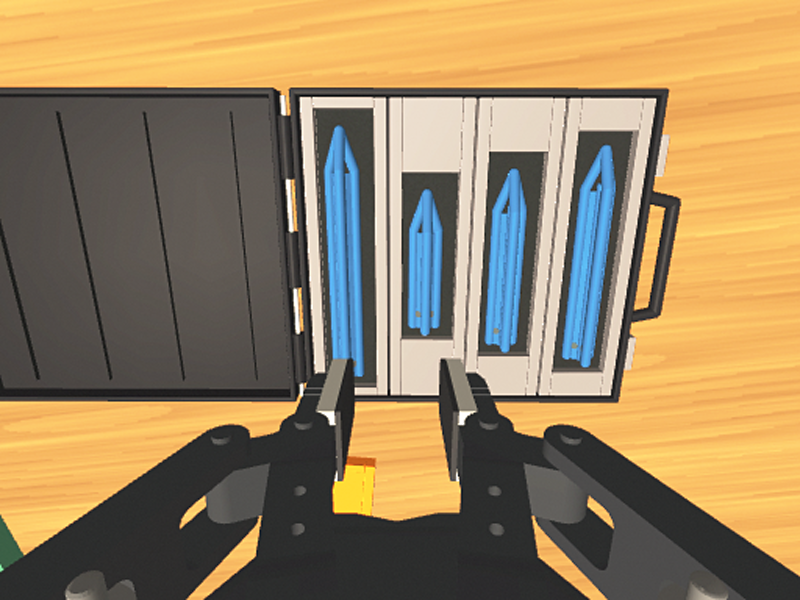

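All four pegs lie flat in their own troughs, at (343,255), (425,265), (505,260) and (590,255). Crests are at about 32 mm, and the arm is clear of everything. Handing in.

```bash
python3 -c "
from plant import robot; print(robot.sign_off())"
```

```text
the job is handed in; nothing more can be done
None
```

All four blue Y-pegs lie flat in the trays made for their lengths, the clear pegs were not touched, and the job was handed in at about 32 s of the 115 s allowed.

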